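# Find and mark the balance point of a lamp swing arm

### The job

The swing arm of the examination lamp lies across the knife-edge stand with its lamp head resting on the table. Slide the arm along the knife edge, without lifting it off, until it balances level by itself when let go. Then stand the small knob-headed marker on top of the arm right above the knife edge to mark the balance point, leaving the arm balanced.

Things in the scene. Friction and masses are not known exactly. Their poses are not given: they have to be found in the camera images.
- bar_mid (a point): Loose swing arm, about 0.5 kg: flat aluminium bar 300 x 30 x 8 mm. A black lamp head (diameter 44) hangs under one end and a lighter steel counterweight (diameter 30) under the other, each 125 mm from the middle and reaching 85 mm below the bar. Point: middle of the bar's length, width and thickness. x along the bar to the lamp head, z out of its top. Starts tilted about 18 degrees, head down.
- balance_point (a point): The arm's balance point, on the bar's centre line (mid-thickness), 31 mm from bar_mid towards the lamp head; axes as bar_mid. At the start it is 40 to 55 mm past the knife edge on the lamp head's side. The weight hangs low, so the arm settles level by itself once this point is within about 10 mm of the knife edge.
- knife_edge (a point): Middle of the flat top of the steel blade on the fixed white stand, 130 mm above the table. The blade's top is 8 mm wide along x and 70 mm long along y, with a guide pin 8 mm high, 32 mm either side of the middle. x is level, across the blade, the way the arm slides, towards the lamp head's side; z up. With the arm level, the bar's top is 8 mm above this point. Foot 100 x 110 mm.
- marker_mid (a point): Loose marker standing on the table: turned aluminium, 55 mm high, 60 g; flat round foot of diameter 36, 8 mm thick, then a slim straight knob of diameter 20 to the top. Point: on its axis half-way up, 27.5 mm above its underside; z is its axis, up. Not the taller pin without a foot (75 mm high, 26 mm thick) nor the open ring, which stand about in the same metal.
Mind the look-alikes: they are no part of the job. Leave any orange look-alike of the part that bears marker_mid alone.

How it is judged:
On the way, in this order (a step that is already met when the one before it is completed fails the run):
1. the arm, let go, rests level on the knife edge (within 10 degrees) (angle between bar_mid's own z axis and vertical below 0.175 rad and z of bar_mid in the frame of knife_edge between -0.012 and 0.02 m and contact force between the fingers and swingarm below 0.05 N and contact force between swingarm and stand above 1 N and angular speed of swingarm below 0.3 rad/s), for 0.3 s.
2. the marker stands on the arm above the knife edge (within 15 mm along the bar) (contact force between marker and swingarm above 0.05 N and x of marker_mid in the frame of knife_edge between -0.015 and 0.015 m and y of marker_mid in the frame of bar_mid between -0.015 and 0.015 m), for 0.2 s.
At the end, for the whole second after the job is handed in: The arm rests balanced on the knife edge, level within 10 degrees and clear of the table, and the marker stands upright (within 15 degrees) on top of the bar, its axis over the bar's width and within 15 mm of the knife edge along the bar; both released and at rest (angle between bar_mid's own z axis and vertical below 0.175 rad and z of bar_mid in the frame of knife_edge between -0.012 and 0.02 m and contact force between swingarm and stand above 1 N and z of marker_mid in the frame of bar_mid between 0.025 and 0.038 m and angle between marker_mid's own z axis and vertical below 0.26 rad and linear speed of marker below 0.03 m/s and angular speed of swingarm below 0.3 rad/s and x of marker_mid in the frame of knife_edge between -0.015 and 0.015 m and y of marker_mid in the frame of bar_mid between -0.015 and 0.015 m); the robot touches nothing.
It fails at once if the arm is lifted off the stand (its middle more than 45 mm above the edge) (z of bar_mid in the frame of knife_edge above 0.045 m).
It also fails if it takes over 56 s, if anything falls off the work surface, if the arm or the gripper's body presses on something with over 40 N, if the wrist force passes 120 N, or if a joint passes its speed limit or range.

### The arm

A 6-joint arm with a two-finger parallel gripper is mounted at the origin on the work surface. World frame = base frame: x ahead of the robot, y to its left, z up, the work surface at z = 0. Lengths are in m, angles in rad, forces in N, time in s.
With the tool pointing down it reaches from about 0.3 to 0.875 m from the base axis. Payload 6.4 kg.
Tool frame: the origin (TCP) lies at the very end of the fingers, on their centre line; the grasp point (between the pads) lies 19 mm behind it; z points along the fingers, y is the direction in which the jaws open and shut (so a half turn about z gives the same grasp; the last joint's range is limited). The gripper opens to 88 mm and grips with 3 to 60 N. Pads are 18 mm wide; open, the fingers measure 123 mm over their backs; the gripper's body (75 mm by 187 mm) begins 45 mm behind the grasp point.
Start: joints at [-1.391, 0.181, 1.607, -0, 1.354, -0.206], TCP at [0.216, -0.533, 0.239] pointing down, gripper open.
Joint ranges: [-2.99, 2.99], [-0.89, 2.07], [0.3, 2.58], [-1.14, 4.28], [0, 2.63], [-3.12, 3.12]. Speed limits (rad/s): [2.57, 2.57, 3.01, 3.14, 3.14, 3.14].

### API

Orientations are given as a rotation vector (axis times angle).
In Python, from workcell import bot gives the robot as it stands. The module is installed in compiled form; this text tells all that it offers.
- The arm moves only by the shell command python3 -m jog 'ROWS' [FORCE]. ROWS is text: rows parted by semicolons, each of 7 numbers parted by spaces: the shift along the tool's x, y, z in m, then the turn, a rotation vector about the tool's x, y, z in rad, then the opening, from 0 (shut) to 1 (fully open). In form: x y z ax ay az grip; .... A call has 1 to 20 rows; each row shifts and turns the commanded pose from where the row before left it, along the tool's axes as they then stand; what a row does not reach is not made up. A row lasts 1/8 s, in which the tool goes at most 62.5 mm and 10.7 degrees, less where a joint would pass 70% of its speed; a pose out of reach is approached as far as the arm can. A call with a gripper value outside its range is refused whole. The fingers move at their own pace and stop on an object; FORCE is the grip in N (left out, the last holds). Time passes only in rows, so rows that do not move let the fingers close. It gives the time, the measured TCP pose, the force and the opening at its end, in the units of the state.
- bot.sense(): the state, without advancing time (a new reading comes with each control period).
- bot.snapshot(name): name is "scene" or "top"; returns a dict with "frame" (480x640x3 uint8, red, green, blue), "fovy" (degrees; the focal length in pixels is half the picture's height over the tangent of half this angle, whatever the lens; pixels are square), "cx", "cy" (the principal point, pixels), "world_from_camera" (4x4, takes a point from camera to world coordinates). Camera axes: x right, y up, looking along -z (the intrinsics and any distortion apply to the point x, -y, -z); pixel columns grow to the right and rows downward; lengths in m; the calibration is good to about 2 mm. A picture is of the moment at which its call begins. There is no depth.
- bot.job_done(): hands the job in, once; it reports no verdict.
Trained networks look in a picture, given as the dict that the camera call returned (one of the last four; its "shot" number tells which), for a name from the list of things; names that differ only in an ending like _2 or _b are one class to them, and where a whole thing is asked for, a point or a joint stands for the part that bears it (a point fixed in the world has none). Each returns a list of dicts, best first, with "conf" (0 to 1); they miss things now and then, are a little off and sometimes report something else, mostly with a low value. They report only what shows in the picture. A call takes as long as a camera call. They do not tell look-alikes from the thing itself.
- bot.regions_of(picture, query): "pixels" (480x640 bool, what is visible of it) and "bbox" ([left, top, right, bottom] in pixels, round what is visible of it).
- bot.spot_point(picture, query): "uv" ([column, row] in pixels: a listed point, or the origin of a listed thing).
The state is a dict: "t": time; "joint_pos": joint angles; "dq": joint speeds; "effort": joint torques, N m; "tcp_pos": TCP position; "tcp_rot": TCP orientation; "ft_force": force on the tool from outside, world axes, zero at the start; "torque": the same for the moment, N m; "grip_width": opening from 0.0 (shut) to 1.0 (fully open).
Only numpy, scipy, OpenCV 4.12 (cv2) and the standard library are available. Lean on these libraries where they do the work, as an engineer would, in place of code of your own. Each camera call takes 0.05 s, during which the arm holds its last target.

## Working session

There is one attempt and no reset: what is moved stays moved. The work goes in short steps, Python scripts to look and compute and a shell command to move; the robot and the scene stay as the last step left them, time stands still between calls to the robot, and variables do not carry over. Pictures are saved under pics/ and viewed, and the job is handed in when it is done.

```bash
mkdir -p pics; cat > h.py <<'E'
import numpy as np, cv2
from workcell import bot
def snap(n,save=None):
    s=bot.snapshot(n)
    if save: cv2.imwrite('pics/'+save,cv2.cvtColor(s['frame'],cv2.COLOR_RGB2BGR))
    return s
def f(s): return 240/np.tan(np.radians(s['fovy'])/2)
def ray(s,uv):
    M=np.array(s['world_from_camera']);
    d=np.array([(uv[0]-s['cx'])/f(s),-(uv[1]-s['cy'])/f(s),-1.])
    return M[:3,3],M[:3,:3]@d
def atz(s,uv,z):
    o,d=ray(s,uv); return o+d*(z-o[2])/d[2]
def proj(s,p):
    M=np.array(s['world_from_camera']); c=M[:3,:3].T@(np.array(p)-M[:3,3])
    return np.array([s['cx']+f(s)*c[0]/-c[2], s['cy']-f(s)*c[1]/-c[2]])
def tri(s1,u1,s2,u2):
    o1,d1=ray(s1,u1);o2,d2=ray(s2,u2)
    A=np.stack([d1,-d2],1);t=np.linalg.lstsq(A,o2-o1,rcond=None)[0]
    a=o1+t[0]*d1;b=o2+t[1]*d2
    return (a+b)/2,np.linalg.norm(a-b)
E
python3 - <<'E'
from h import *
a=snap('scene','s0.png');b=snap('top','t0.png')
for s in (a,b):
    print({k:v for k,v in s.items() if k!='frame'})
P={}
for q in ['bar_mid','balance_point','knife_edge','marker_mid']:
    for n,s in (('scene',a),('top',b)):
        r=bot.spot_point(s,q); print(q,n,[(np.round(x['uv'],1).tolist(),round(x['conf'],2)) for x in r])
        if r: P[q,n]=r[0]['uv']
    if (q,'scene') in P and (q,'top') in P: print(q,tri(a,P[q,'scene'],b,P[q,'top']))
print(bot.sense())
E
```

```text
{'fovy': 55.34972752829043, 'cx': 319.6743215954728, 'cy': 243.15127939669907, 'world_from_camera': array([[ 0.56612457, -0.63073567,  0.53073109,  1.04131385],
       [ 0.82429225,  0.43841539, -0.35823767, -0.37978294],
       [-0.0067274 ,  0.64028467,  0.76810825,  0.84825043],
       [ 0.        ,  0.        ,  0.        ,  1.        ]]), 'shot': 1}
{'fovy': 43.64358323806358, 'cx': 324.37876016505, 'cy': 240.93460562593646, 'world_from_camera': array([[ 0.02748703,  0.99609817, -0.08386242,  0.45566352],
       [-0.99920572,  0.02495737, -0.03106533, -0.0578884 ],
       [-0.02885113,  0.0846497 ,  0.99599299,  1.24455108],
       [ 0.        ,  0.        ,  0.        ,  1.        ]]), 'shot': 2}
bar_mid scene [([353.5, 239.1], 0.93)]
bar_mid top [([301.3, 225.3], 0.58)]
bar_mid (array([0.57689352, 0.01956584, 0.13057921]), np.float64(0.0031054224306732627))
balance_point scene [([366.9, 241.3], 0.86)]
balance_point top [([285.7, 220.7], 0.72)]
balance_point (array([0.58639339, 0.05004176, 0.11232699]), np.float64(0.005142993217662598))
knife_edge scene [([339.7, 242.3], 0.93)]
[... 376 characters left out ...]
loat64(0.07808025497178588))
{'t': 0.5, 'joint_pos': array([-1.39132233e+00,  1.80832861e-01,  1.60706142e+00, -2.80504534e-05,
        1.35376884e+00, -2.06294542e-01]), 'dq': array([-1.35134138e-03, -3.50455415e-04, -6.46337234e-04,  3.68512029e-04,
        7.92878173e-07,  3.24088807e-04]), 'effort': array([-8.65575948e-04, -4.33454525e+01, -3.41874290e+01,  7.02268328e-02,
        3.19494121e-02, -1.87613927e-05]), 'tcp_pos': array([ 0.21636505, -0.53272744,  0.23866623]), 'tcp_rot': array([-3.08326184e+00, -6.02209103e-01,  4.15383920e-05]), 'ft_force': array([0.25632754, 0.64591139, 0.48758925]), 'torque': array([-0.04103285, -0.02858187, -0.00271986]), 'grip_width': 1.002902936942317}
```

View pics/s0.png

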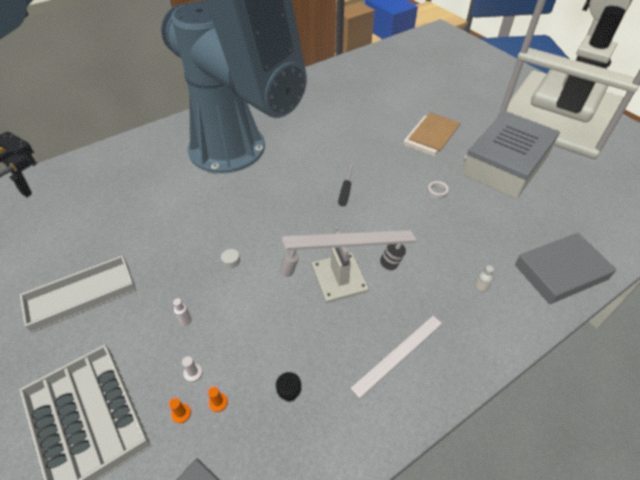

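View pics/t0.png

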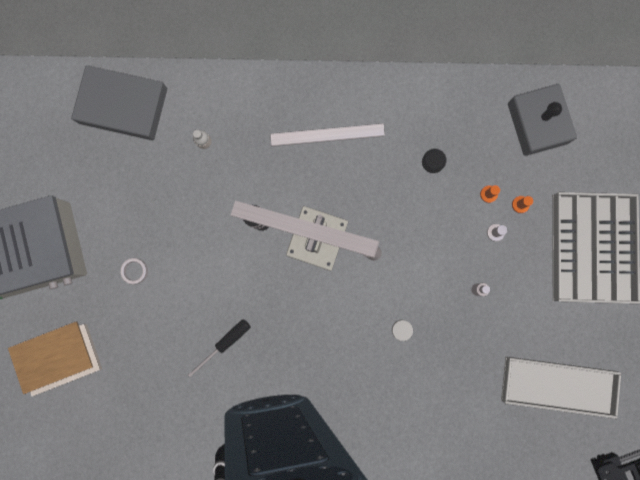

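```bash
python3 - <<'E'
import cv2,numpy as np
a=cv2.imread('pics/s0.png');b=cv2.imread('pics/t0.png')
c1=cv2.resize(a[220:310,270:425],None,fx=5,fy=5,interpolation=3)
c2=cv2.resize(b[190:280,225:390],None,fx=4.7,fy=4.7,interpolation=3)
cv2.imwrite('pics/c1.png',c1);cv2.imwrite('pics/c2.png',c2)
m=np.hstack([cv2.resize(a[290:430,155:235],None,fx=4,fy=4,interpolation=3),cv2.resize(b[170:310,460:540],None,fx=4,fy=4,interpolation=3)])
cv2.imwrite('pics/c3.png',m)
E
```

```text
(no output)
```

View pics/c1.png

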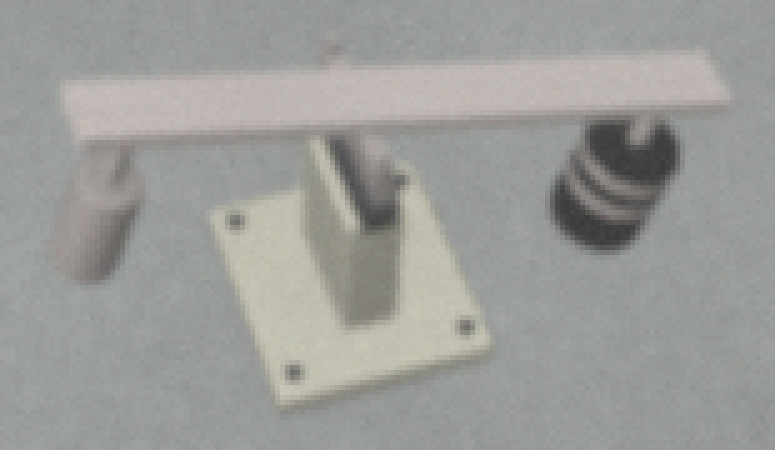

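View pics/c2.png

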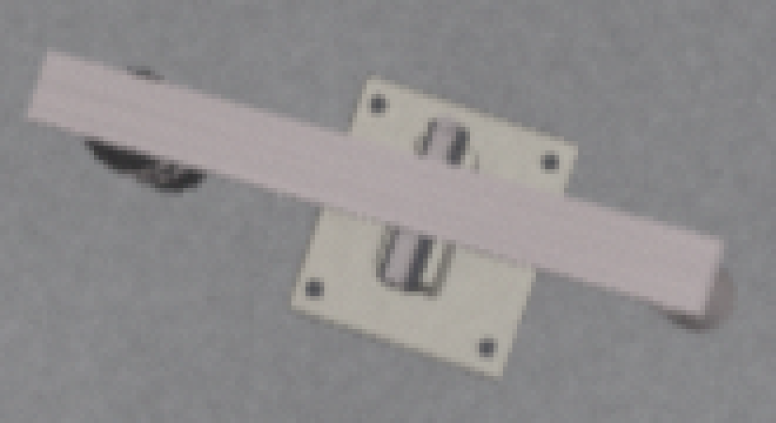

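View pics/c3.png

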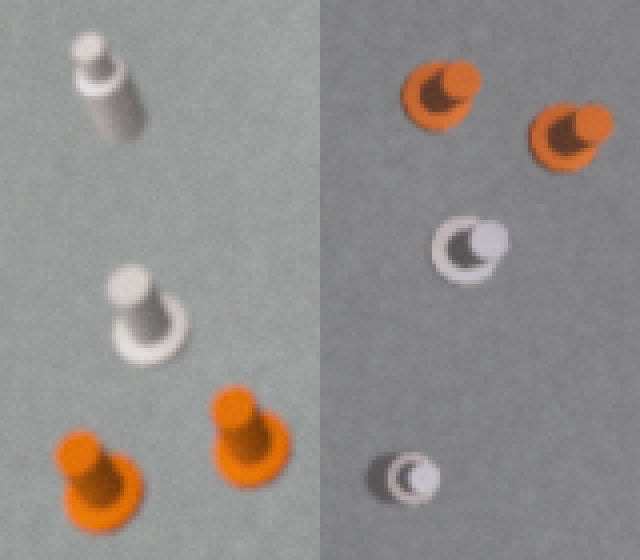

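```bash
python3 - <<'E'
from h import *
a=snap('scene');b=snap('top')
# marker at given pixels z=.0275
for z in (.0275,.055,.004): print(atz(b,(497.1,232.1),z),atz(a,(188.8,366.1),z))
print('mk',tri(a,(188.8,366.1),b,(497.1,232.1)))
# base bounding: foot corners top px
for uv in [(307,207),(347,220),(331,269),(288,257)]: print('foot',atz(b,uv,0.01))
# bar corners top
for uv in [(236,202),(380,242),(377,255),(232,213)]: print(uv, atz(b,uv,.13))
E
```

```text
[ 0.584842   -0.36911438  0.0275    ] [ 0.58363604 -0.37566233  0.0275    ]
[ 0.58192314 -0.36208204  0.055     ] [ 0.59897095 -0.3758004   0.055     ]
[ 0.5873363  -0.37512383  0.004     ] [ 0.57053165 -0.37554435  0.004     ]
mk (array([ 0.58397918, -0.37272965,  0.02542845]), np.float64(0.0064095802053440246))
foot [0.62950991 0.01871261 0.01      ]
foot [ 0.6043008  -0.06505879  0.01      ]
foot [ 0.5019771  -0.03461276  0.01      ]
foot [0.52441534 0.05490115 0.01      ]
(236, 202) [0.6189789 0.1455516 0.13     ]
(380, 242) [ 0.5501134  -0.12674079  0.13      ]
(377, 255) [ 0.52573358 -0.12165616  0.13      ]
(232, 213) [0.59791632 0.15227975 0.13      ]
```

```bash
cat > fit.py <<'E'
from h import *
from scipy.optimize import least_squares
from scipy.spatial.transform import Rotation as R
def fitbox(corr,x0,free=6):
    # corr: list of (cam, uv, local pt); x = pos, yaw, pitch(tilt), roll
    def res(x):
        Rm=R.from_euler('ZYX',x[3:6]).as_matrix()
        return np.concatenate([proj(s,x[:3]+Rm@np.array(p))-uv for s,uv,p in corr])
    return least_squares(res,x0)
E
python3 - <<'E'
from fit import *
a=snap('scene');b=snap('top')
L,W,H=.15,.015,.004
# local x to lamp (+Y world), local y = z cross x -> -X world
corr=[(a,(282.6,237),(-L,W,H)),(a,(285.4,247.4),(-L,-W,H)),(a,(412,230.4),(L,W,H)),(a,(416,240.4),(L,-W,H)),
(b,(235,200.6),(L,-W,H)),(b,(231,214.9),(L,W,H)),(b,(378.6,241.1),(-L,-W,H)),(b,(375.2,256.6),(-L,W,H))]
for nm,c in (('both',corr),('scene',corr[:4]),('top',corr[4:])):
    r=fitbox(c,[.57,.02,.13,1.3,.3,0]); print(nm,r.x.round(4),np.degrees(r.x[3:]).round(1),np.abs(r.fun).max().round(2),r.fun.round(1))
# stand foot top
F=[(a,(312.6,262.4),(-.05,.055,0)),(a,(325.6,299.8),(-.05,-.055,0)),(a,(368.4,289),(.05,-.055,0)),(a,(351,252.6),(.05,.055,0)),
(b,(304.1,206.6),(.05,-.055,0)),(b,(347.8,221.3),(-.05,-.055,0)),(b,(331.4,269.8),(-.05,.055,0)),(b,(287.1,255.1),(.05,.055,0))]
for nm,c in (('both',F),('scene',F[:4]),('top',F[4:])):
    def res(x):
        Rm=R.from_euler('z',x[2]).as_matrix()
        return np.concatenate([proj(s,np.array([x[0],x[1],.01])+Rm@np.array(p))-uv for s,uv,p in c])
    r=least_squares(res,[.56,0,1.3]); print('stand',nm,r.x.round(4),np.degrees(r.x[2]),r.fun.round(1))
    
for s,uv,z in [(b,(502.2,230.2),.055),(b,(496.5,232.7),.008),(a,(187.2,361.7),.055),(a,(192.5,372),.008)]: print('mk',atz(s,uv,z).round(4))
E
```

```text
both [ 0.5736  0.0184  0.126   1.2874  0.2851 -0.0085] [73.8 16.3 -0.5] 1.28 [-0.1 -0.3  1.3  0.6 -1.2 -0.3  0.8 -0.6  0.9 -0.3  0.1 -0.1  0.7  0.
 -0.9  0.5]
scene [0.543  0.0399 0.0814 1.1802 0.1738 0.0031] [67.6 10.   0.2] 0.26 [ 0.3 -0.2 -0.2  0.2 -0.2  0.1  0.2 -0.1]
top [ 0.5779  0.0197  0.0865  1.3019  0.1708 -0.1582] [74.6  9.8 -9.1] 0.41 [-0.1 -0.1  0.2  0.1  0.4  0.1 -0.4 -0.1]
stand both [ 0.565  -0.0054  1.2683] 72.66786807616516 [-1.3 -0.4  0.1  0.8  0.7  0.1  1.1 -0.8 -0.5 -1.1  1.3 -0.4  0.6  1.3
 -0.9  0.4]
stand scene [ 0.5649 -0.0057  1.2657] 72.52013375923603 [-1.4 -0.5 -0.1  0.8  0.5  0.1  1.1 -0.7]
stand top [ 0.5652 -0.0051  1.2703] 72.7812646617969 [-0.7 -1.1  1.2 -0.6  0.5  1.2 -1.   0.4]
mk [ 0.5859 -0.3721  0.055 ]
mk [ 0.5856 -0.3729  0.008 ]
mk [ 0.5892 -0.3746  0.055 ]
mk [ 0.5882 -0.3747  0.008 ]
```

```bash
cat > plan.py <<'E'
from fit import *
def rot(psi,T): # tool x along bar direction (yaw psi, nose down T), z into bar
    x=np.array([np.cos(T)*np.cos(psi),np.cos(T)*np.sin(psi),-np.sin(T)])
    z=-np.array([np.sin(T)*np.cos(psi),np.sin(T)*np.sin(psi),np.cos(T)])
    return np.stack([x,np.cross(z,x),z],1)
def rows(p1,R1,n,p0=None,R0=None):
    st=bot.sense()
    if p0 is None: p0=st['tcp_pos']
    if R0 is None: R0=R.from_rotvec(st['tcp_rot']).as_matrix()
    w=R.from_matrix(R0.T@R1).as_rotvec()
    Rc=R0;p=np.array(p0)
    for i in range(n):
        d=Rc.T@((p1-p)/(n-i)); d=d.round(4)
        w_=R.from_matrix(Rc.T@R1).as_rotvec()/(n-i); w_=w_.round(3)
        print(' '.join('%g'%v for v in [*d,*w_]))
        p=p+Rc@d; Rc=Rc@R.from_rotvec(w_).as_matrix()
E
python3 - <<'E'
from plan import *
psi=np.radians(73.5);T=np.radians(17)
Rt=rot(psi,T)
mid=np.array([.5738,.0184,.128])
g=mid+.075*Rt[:,0]
tcp=g+.019*Rt[:,2]
print(g,tcp)
print('above'); up=tcp-.10*Rt[:,2]; print(up)
rows(up,Rt,16)
E
```

```text
[0.59417039 0.08716929 0.10607212] [0.59259267 0.08184299 0.08790233]
above
[0.60089647 0.10987616 0.18353281]
0.0374 -0.0282 0.0034 -0.008 -0.017 -0.056
0.0389 -0.0261 0.0026 -0.008 -0.017 -0.056
0.0404 -0.0238 0.0017 -0.008 -0.017 -0.056
0.0417 -0.0216 0.0008 -0.008 -0.017 -0.056
0.0428 -0.0192 -0 -0.008 -0.017 -0.056
0.0438 -0.0168 -0.0009 -0.008 -0.017 -0.055
0.0447 -0.0143 -0.0018 -0.008 -0.018 -0.056
0.0453 -0.0118 -0.0027 -0.008 -0.017 -0.055
0.0459 -0.0092 -0.0036 -0.008 -0.018 -0.056
0.0462 -0.0066 -0.0045 -0.009 -0.018 -0.055
0.0465 -0.004 -0.0054 -0.009 -0.017 -0.056
0.0465 -0.0014 -0.0062 -0.008 -0.017 -0.055
0.0464 0.0012 -0.0069 -0.008 -0.018 -0.056
0.0461 0.0039 -0.0078 -0.009 -0.017 -0.055
0.0457 0.0065 -0.0085 -0.008 -0.018 -0.056
0.0451 0.009 -0.0093 -0.009 -0.017 -0.055
```

```bash
python3 -m jog '0.0374 -0.0282 0.0034 -0.008 -0.017 -0.056 1;0.0389 -0.0261 0.0026 -0.008 -0.017 -0.056 1;0.0404 -0.0238 0.0017 -0.008 -0.017 -0.056 1;0.0417 -0.0216 0.0008 -0.008 -0.017 -0.056 1;0.0428 -0.0192 0 -0.008 -0.017 -0.056 1;0.0438 -0.0168 -0.0009 -0.008 -0.017 -0.055 1;0.0447 -0.0143 -0.0018 -0.008 -0.018 -0.056 1;0.0453 -0.0118 -0.0027 -0.008 -0.017 -0.055 1;0.0459 -0.0092 -0.0036 -0.008 -0.018 -0.056 1;0.0462 -0.0066 -0.0045 -0.009 -0.018 -0.055 1;0.0465 -0.004 -0.0054 -0.009 -0.017 -0.056 1;0.0465 -0.0014 -0.0062 -0.008 -0.017 -0.055 1;0.0464 0.0012 -0.0069 -0.008 -0.018 -0.056 1;0.0461 0.0039 -0.0078 -0.009 -0.017 -0.055 1;0.0457 0.0065 -0.0085 -0.008 -0.018 -0.056 1;0.0451 0.009 -0.0093 -0.009 -0.017 -0.055 1;0 0 0 0 0 0 1'
python3 - <<'E'
from plan import *
a=snap('scene','s1.png');b=snap('top','t1.png')
psi=np.radians(73.5);T=np.radians(17)
Rt=rot(psi,T)
tcp=np.array([.5738,.0184,.128])+.075*Rt[:,0]+.019*Rt[:,2]
rows(tcp,Rt,1)
m=np.hstack([cv2.resize(s['frame'][150:330,220:430],(400,343)) for s in (a,b)])
cv2.imwrite('pics/c4.png',m[:,:,::-1])
E
```

```text
t: 2.82
tcp_pos: [0.6015, 0.1127, 0.1825]
tcp_rot: [2.355, 1.766, -0.352]
ft_force: [0.1, -0.7, 0.5]
grip_width: 1.004
-0.0002 0.0004 0.0996 -0.001 0 0.001
```

View pics/c4.png

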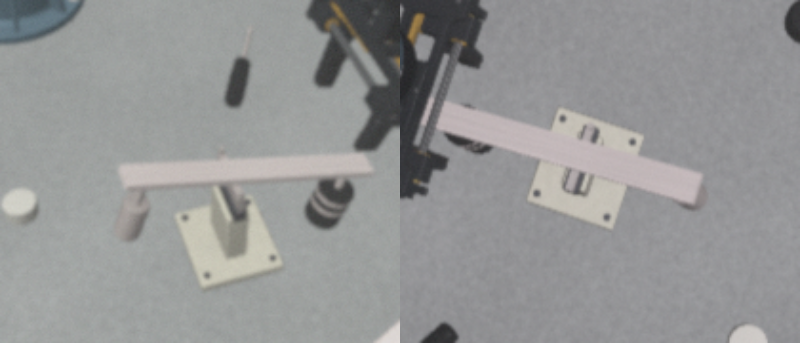

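```bash
python3 -m jog '0 0 0.025 0 0 0 1;0 0 0.025 0 0 0 1;0 0 0.025 0 0 0 1;0 0 0.025 0 0 0 1;0 0 0 0 0 0 1'
python3 - <<'E'
from plan import *
a=snap('scene','s2.png');b=snap('top','t2.png')
m=np.hstack([cv2.resize(s['frame'][150:330,220:430],(400,343)) for s in (a,b)])
cv2.imwrite('pics/c5.png',m[:,:,::-1]); print(bot.sense()['ft_force'])
E
```

```text
t: 3.55
tcp_pos: [0.5906, 0.08, 0.0865]
tcp_rot: [2.362, 1.76, -0.358]
ft_force: [0.1, -0.4, 0.7]
grip_width: 0.996
[ 0.39400525  0.30609927 -0.56941294]
```

View pics/c5.png

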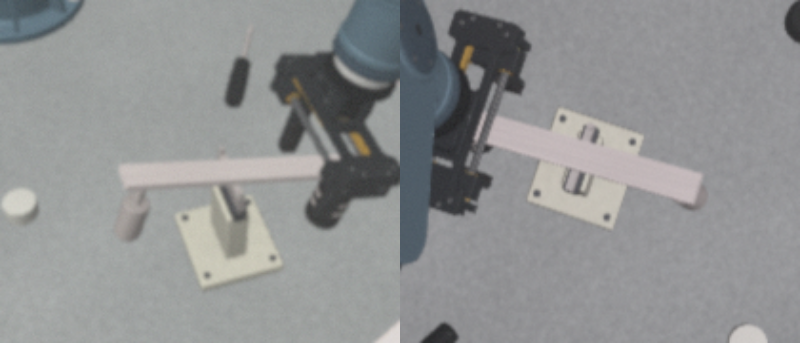

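```bash
python3 -m jog '0 0 0 0 0 0 0.2;0 0 0 0 0 0 0.2;0 0 0 0 0 0 0.2;0 0 0 0 0 0 0.2;0 0 0 0 0 0 0.2;0 0 0 0 0 0 0.2' 20
python3 - <<'E'
from plan import *
print(bot.sense()['ft_force'],bot.sense()['grip_width']*88)
E
```

```text
t: 4.4
tcp_pos: [0.5925, 0.082, 0.0879]
tcp_rot: [2.359, 1.761, -0.352]
ft_force: [-2.2, 0.9, 1.4]
grip_width: 0.347
[-2.1960645   0.93457734  1.38279689] 30.55464376803584
```

```bash
python3 -m jog '-0.006 0 0 0 0 0 0.2;-0.006 0 0 0 0 0 0.2;-0.006 0 0 0 0 0 0.2;-0.006 0 0 0 0 0 0.2;-0.006 0 0 0 0 0 0.2;0 0 0 0 0 0 0.2'
python3 - <<'E'
from plan import *
a=snap('scene','s3.png');b=snap('top','t3.png')
m=np.hstack([cv2.resize(s['frame'][150:330,220:430],(400,343)) for s in (a,b)])
cv2.imwrite('pics/c6.png',m[:,:,::-1]); print(bot.sense()['ft_force'])
E
```

```text
t: 5.15
tcp_pos: [0.5843, 0.0534, 0.0971]
tcp_rot: [2.359, 1.76, -0.353]
ft_force: [-0.3, -0.4, -0.6]
grip_width: 0.334
[-1.25376543 -1.29931234 -0.57222122]
```

View pics/c6.png

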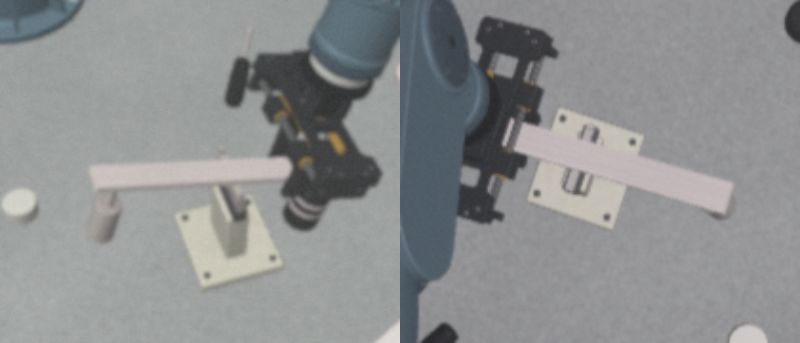

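```bash
python3 -m jog '-0.006 0 0 0 0 0 0.2;-0.006 0 0 0 0 0 0.2;-0.006 0 0 0 0 0 0.2;-0.006 0 0 0 0 0 0.2;0 0 0 0 0 0 0.2;0.0005 0 -0.0014 0 0.03 0 0.2;0.0005 0 -0.0014 0 0.03 0 0.2;0.0005 0 -0.0014 0 0.03 0 0.2;0.0005 0 -0.0014 0 0.03 0 0.2;0.0005 0 -0.0014 0 0.03 0 0.2;0.0005 0 -0.0014 0 0.03 0 0.2;0.0005 0 -0.0014 0 0.03 0 0.2;0.0005 0 -0.0014 0 0.03 0 0.2;0 0 0 0 0 0 0.2;0 0 0 0 0 0 0.2'
python3 - <<'E'
from plan import *
a=snap('scene','s4.png');b=snap('top','t4.png')
cv2.imwrite('pics/c7.png',cv2.resize(a['frame'][190:310,230:390],(800,600),interpolation=3)[:,:,::-1]); print(bot.sense()['ft_force'])
cv2.imwrite('pics/c8.png',cv2.resize(b['frame'][180:300,240:400],(800,600),interpolation=3)[:,:,::-1])
for q in ['bar_mid','balance_point','knife_edge']:
    for s in (a,b): print(q,[(np.round(x['uv'],1).tolist(),round(x['conf'],2)) for x in bot.spot_point(s,q)])
print('knife pred',proj(a,(.565,-.0054,.13)),proj(b,(.565,-.0054,.13)))
E
```

```text
t: 7.12
tcp_pos: [0.5795, 0.0382, 0.1137]
tcp_rot: [2.49, 1.859, -0.07]
ft_force: [-0.5, -2.2, -2.5]
grip_width: 0.332
[ 0.630832   -1.9682543  -1.48292805]
bar_mid [([330.7, 241.4], 0.61)]
bar_mid [([327.2, 234.4], 0.58)]
balance_point [([344.7, 238.7], 0.92)]
balance_point [([310.8, 226.5], 0.66), ([313.8, 233.7], 0.52)]
knife_edge [([339.0, 238.8], 0.86)]
knife_edge [([313.4, 232.3], 0.66)]
knife pred [341.01935544 240.87019506] [315.13561567 232.44645711]
```

View pics/c7.png

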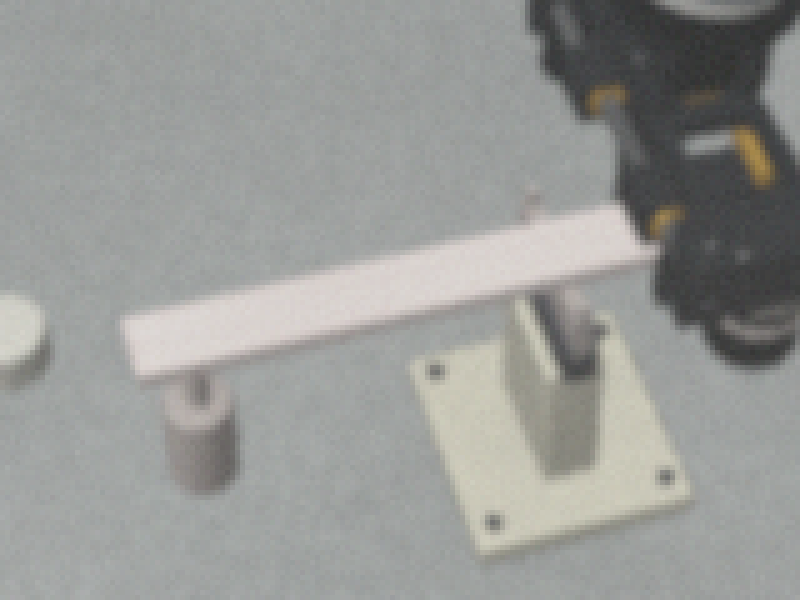

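View pics/c8.png

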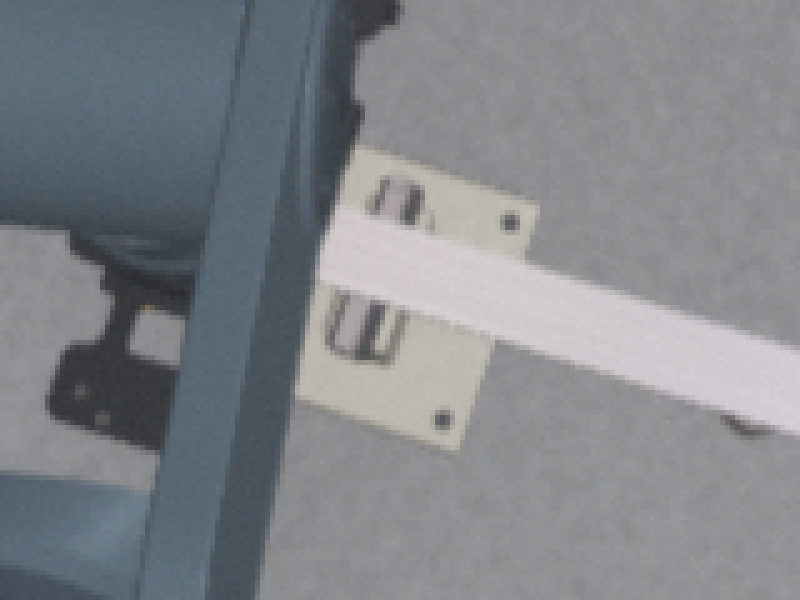

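```bash
python3 - <<'E'
from plan import *
b=cv2.imread('pics/t4.png');cv2.imwrite('pics/c9.png',cv2.resize(b[210:300,330:430],(800,720),interpolation=3)[:600])
st=bot.sense();Rc=R.from_rotvec(st['tcp_rot']).as_matrix();print(Rc[:,0],np.degrees(np.arcsin(-Rc[2,0])))
g=st['tcp_pos']-.019*Rc[:,2];mid=g-.075*Rc[:,0];print('mid',mid)
k=np.array([.565,-.0054]);u=np.array([np.cos(1.2683),np.sin(1.2683)]);print('along',(mid[:2]-k)@u)
a=snap('scene')
L,W,H=.15,.015,.004
for p in [(-L,W,H),(-L,-W,H)]:
    w=mid+Rc@np.array([p[0],-p[1],-p[2]]); print(proj(a,w))
E
```

```text
[ 0.28349241  0.95732091 -0.05629151] 3.2269718105724747
mid [ 0.55859162 -0.03251481  0.13697949]
along -0.027792767831087032
[253.81924558 251.24331278]
[257.26806947 262.79912917]
```

View pics/c9.png

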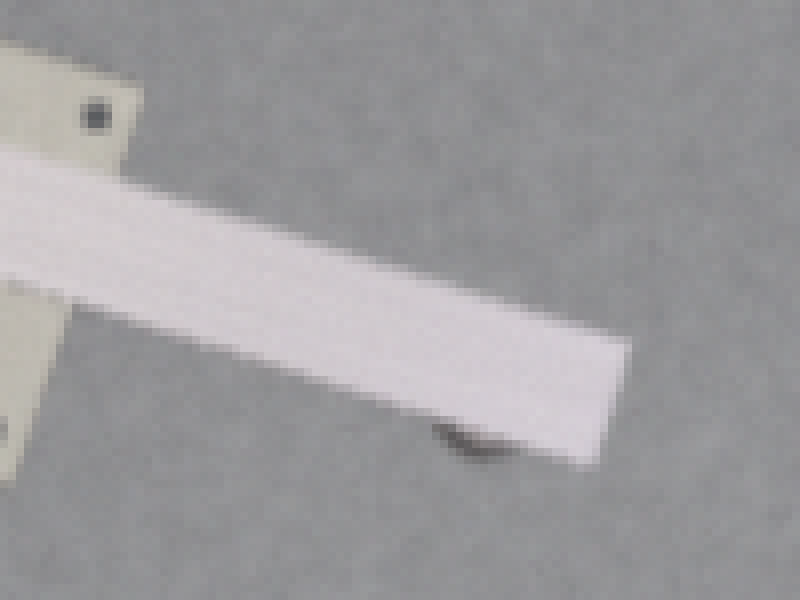

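```bash
python3 - <<'E'
from plan import *
a=snap('scene');b=snap('top')
k=np.array([.565,-.0054]);u=np.array([np.cos(1.2683),np.sin(1.2683)]);v=np.array([-u[1],u[0]])
A=(a,(254.4,255));A2=(a,(258.6,265.6));B=(b,(408.9,252.9));B2=(b,(404.75,268.25))
for z in (.132,.138,.144):
    for s,x,y in ((a,A[1],A2[1]),(b,B[1],B2[1])):
        p=(atz(s,x,z)+atz(s,y,z))/2; d=p[:2]-k; print(z,d@u,d@v)
print(tri(a,A[1],b,B2[1]),tri(a,A2[1],b,B[1]))
E
```

```text
0.132 -0.17628686940926927 0.0011807448401869656
0.132 -0.1780308117179497 -0.004966348784230418
0.138 -0.17661526008137124 -0.003572325920787916
0.138 -0.1775165675682127 -0.004461012985389041
0.144 -0.17694365075347324 -0.008325396681762813
0.144 -0.17700232341847563 -0.0039556771865477585
(array([ 0.50222155, -0.17233209,  0.13850529]), np.float64(0.000488752065648373)) (array([ 0.53071222, -0.17911149,  0.13984459]), np.float64(0.0010036642505914864))
```

```bash
python3 -m jog '-0.002 0 0 0 0 0 0.2;-0.002 0 0 0 0 0 0.2;0 0 0 0 0 0 0.2;0 0 0 0 0 0 0.2;0 0 0 0 0 0 0.45;0 0 0 0 0 0 0.6;0 0 0 0 0 0 1;0 0 0 0 0 0 1;0 0 0 0 0 0 1;0 0 0 0 0 0 1'
python3 - <<'E'
from plan import *
a=snap('scene','s5.png');b=snap('top','t5.png')
cv2.imwrite('pics/c10.png',cv2.resize(a['frame'][190:310,230:390],(800,600),interpolation=3)[:,:,::-1]); print(bot.sense()['ft_force'],bot.sense()['grip_width'])
E
```

```text
t: 8.93
tcp_pos: [0.5785, 0.0343, 0.1141]
tcp_rot: [2.49, 1.859, -0.07]
ft_force: [0.2, 0.5, 0.3]
grip_width: 0.985
[-0.33062698  0.15906721  0.13528909] 0.995985160818897
```

View pics/c10.png

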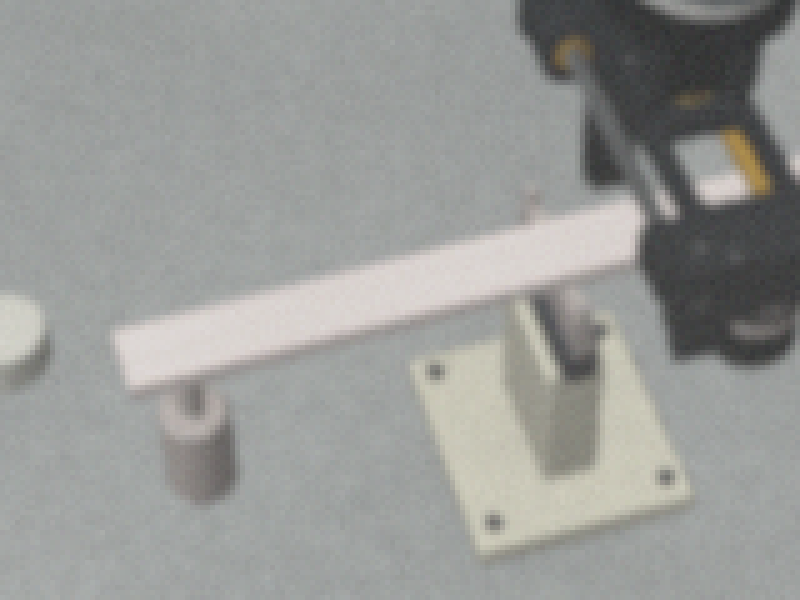

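```bash
python3 -m jog '0 0 -0.02 0 0 0 1;0 0 -0.04 0 0 0 1;0 0 -0.04 0 0 0 1;0 0 -0.03 0 0 0 1;0 0 0 0 0 0 1'
python3 - <<'E'
from plan import *
a=snap('scene','s6.png');b=snap('top','t6.png')
cv2.imwrite('pics/c11.png',cv2.resize(a['frame'][190:310,250:410],(800,600),interpolation=3)[:,:,::-1]);print(bot.sense()['joint_pos'])
rows(np.array([.5872,-.3736,.13]),rot(0,0),14)
E
```

```text
t: 9.65
tcp_pos: [0.5822, 0.0413, 0.2469]
tcp_rot: [2.487, 1.857, -0.063]
ft_force: [-0.7, -0.8, -1.0]
grip_width: 0.997
[-0.10261493  0.2066131   1.56858323 -0.05632075  1.3776353   0.19647884]
-0.0278 0.0089 0.0097 0.003 0.003 0.092
-0.0269 0.0114 0.0095 0.003 0.004 0.092
-0.0257 0.0139 0.0094 0.002 0.004 0.092
-0.0244 0.0162 0.0093 0.003 0.003 0.091
-0.0228 0.0184 0.0091 0.002 0.004 0.092
-0.0211 0.0204 0.009 0.003 0.003 0.091
-0.0192 0.0223 0.0089 0.002 0.004 0.092
-0.0171 0.024 0.0088 0.003 0.003 0.091
-0.0148 0.0255 0.0087 0.002 0.004 0.092
-0.0125 0.0268 0.0085 0.003 0.003 0.091
-0.01 0.0278 0.0084 0.002 0.004 0.092
-0.0075 0.0286 0.0084 0.003 0.003 0.091
-0.0048 0.0292 0.0082 0.002 0.004 0.092
-0.0022 0.0295 0.0082 0.003 0.003 0.091
```

View pics/c11.png

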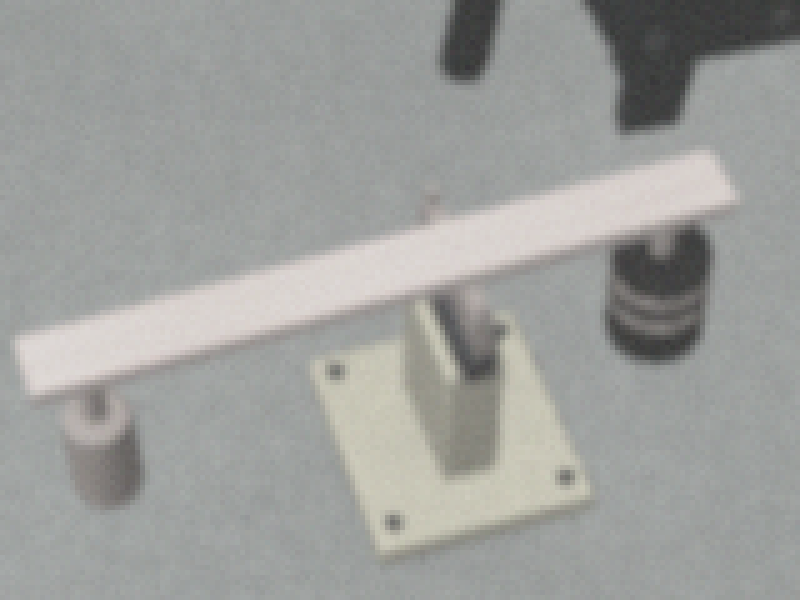

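```bash
python3 -m jog '-0.0278 0.0089 0.0097 0.003 0.003 0.092 1;-0.0269 0.0114 0.0095 0.003 0.004 0.092 1;-0.0257 0.0139 0.0094 0.002 0.004 0.092 1;-0.0244 0.0162 0.0093 0.003 0.003 0.091 1;-0.0228 0.0184 0.0091 0.002 0.004 0.092 1;-0.0211 0.0204 0.009 0.003 0.003 0.091 1;-0.0192 0.0223 0.0089 0.002 0.004 0.092 1;-0.0171 0.024 0.0088 0.003 0.003 0.091 1;-0.0148 0.0255 0.0087 0.002 0.004 0.092 1;-0.0125 0.0268 0.0085 0.003 0.003 0.091 1;-0.01 0.0278 0.0084 0.002 0.004 0.092 1;-0.0075 0.0286 0.0084 0.003 0.003 0.091 1;-0.0048 0.0292 0.0082 0.002 0.004 0.092 1;-0.0022 0.0295 0.0082 0.003 0.003 0.091 1;0 0 0 0 0 0 1;0 0 0 0 0 0 1'
python3 - <<'E'
from plan import *
a=snap('scene','s7.png');b=snap('top','t7.png')
m=np.hstack([cv2.resize(a['frame'][290:430,145:245],(400,560),interpolation=3),cv2.resize(b['frame'][170:310,440:540],(400,560),interpolation=3)])
cv2.imwrite('pics/c12.png',m[:,:,::-1])
rows(np.array([.5872,-.3736,.020]),rot(0,0),4)
for s,c in ((a,[(282.6,237),(285.4,247.4)]),):
  pass
# bar fit after release, scene only with level assumption: positions of ends
k=np.array([.565,-.0054]);u=np.array([np.cos(1.2683),np.sin(1.2683)]);v=np.array([-u[1],u[0]])
for q in [(253,257.6),(257.2,269.4),(392.4,220),(398,230.4)]:
    d=atz(a,q,.138)[:2]-k; print(d@u,d@v)
cv2.imwrite('pics/c13.png',cv2.resize(b['frame'][185:285,220:420],(800,400),interpolation=3)[:,:,::-1])
E
```

```text
t: 11.75
tcp_pos: [0.5869, -0.3724, 0.1292]
tcp_rot: [-3.139, -0.002, 0.002]
ft_force: [0.2, 0.5, -1.1]
grip_width: 0.998
-0.0001 0.0004 0.0276 -0 0 0.001
-0.0001 0.0004 0.0276 -0 0 0
-0.0001 0.0003 0.0276 -0.001 0 0.001
-0.0001 0.0004 0.0275 -0 0 0
-0.181780181131097 0.004964506729517208
-0.17998075817906803 -0.025892576697993958
0.11938481115356636 0.015608332164396986
0.11896173795083478 -0.014872405336607289
```

View pics/c12.png

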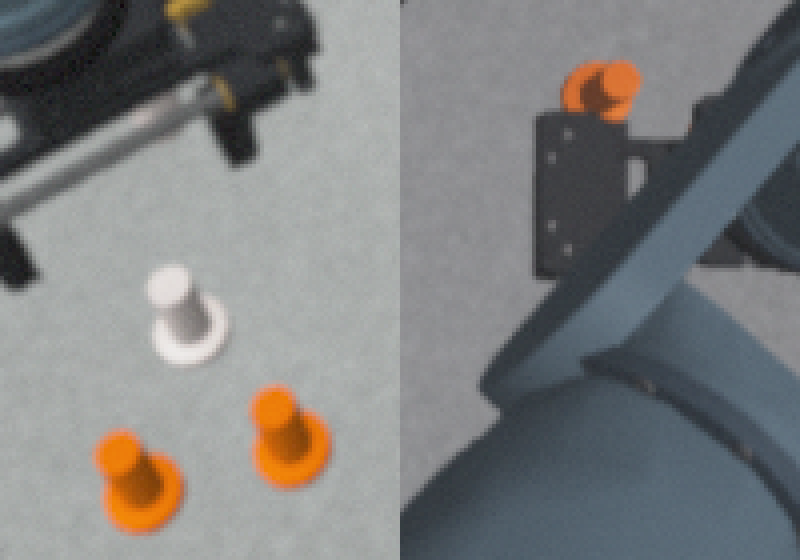

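View pics/c13.png

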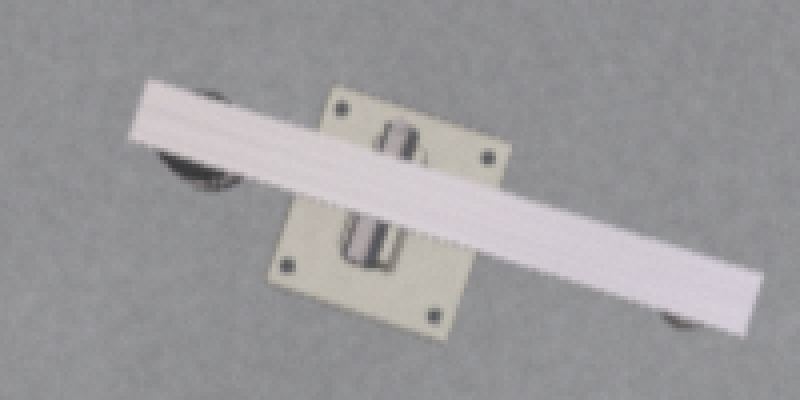

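```bash
python3 -m jog '0 0.0004 0.028 0 0 0 1;0 0.0004 0.028 0 0 0 1;0 0.0004 0.028 0 0 0 1;0 0.0003 0.026 0 0 0 1;0 0 0 0 0 0 1;0 0 0 0 0 0 0;0 0 0 0 0 0 0;0 0 0 0 0 0 0;0 0 0 0 0 0 0;0 0 0 0 0 0 0;0 0 0 0 0 0 0;0 0 0 0 0 0 0' 15
python3 - <<'E'
from plan import *
a=snap('scene','s8.png')
m=cv2.resize(a['frame'][290:430,145:245],(400,560),interpolation=3)
cv2.imwrite('pics/c14.png',m[:,:,::-1]); s=bot.sense(); print(s['tcp_pos'],s['grip_width']*88,s['ft_force'])
E
```

```text
t: 13.35
tcp_pos: [0.5876, -0.375, 0.0207]
tcp_rot: [-3.141, -0.001, -0.001]
ft_force: [-0.3, 1.2, 0.6]
grip_width: 0.228
[ 0.58758366 -0.37495697  0.02067828] 18.638365247621834 [-0.65148734  0.77773253  0.41334008]
```

View pics/c14.png

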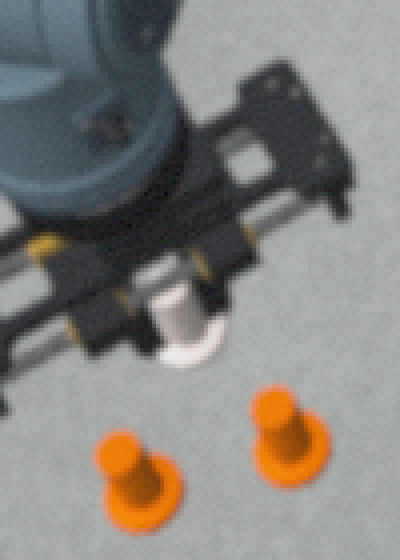

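```bash
python3 -m jog '0 0 -0.02 0 0 0 0;0 0 -0.04 0 0 0 0;0 0 -0.04 0 0 0 0;0 0 -0.04 0 0 0 0;0 0 -0.04 0 0 0 0;0 0 0 0 0 0 0;0 0 0 0 0 0 0'
python3 - <<'E'
from plan import *
a=snap('scene','s9.png')
s=bot.sense(); t=s['tcp_pos'];print(t,s['tcp_rot'],s['grip_width']*88)
b=snap('top','t9.png')
k=np.array([.565,-.0054]);u=np.array([np.cos(1.2683),np.sin(1.2683)]);v=np.array([-u[1],u[0]])
for q in [(257.5,205),(252.5,220),(410.75,253),(405.5,269)]:
    d=atz(b,q,.138)[:2]-k; print(d@u,d@v)
# where would marker top/foot project if centred at TCP
bot_z=t[2]-.0207
for z in (0,.008,.055):
    print(z,proj(a,[t[0],t[1],bot_z+z]))
p=proj(a,t);x,y=int(p[0]),int(p[1])
c=a['frame'][max(0,y-50):y+50,max(0,x-60):x+60]; print(max(0,x-60),max(0,y-50))
cv2.imwrite('pics/c15.png',cv2.resize(c,None,fx=6,fy=6,interpolation=3)[:,:,::-1])
E
```

```text
t: 14.28
tcp_pos: [0.5873, -0.3748, 0.2007]
tcp_rot: [-3.141, -0.001, -0.0]
ft_force: [-0.4, 0.3, -1.2]
grip_width: 0.212
[ 0.5868503  -0.37447565  0.19943738] [-3.13973864e+00 -5.37767720e-04  2.03202671e-03] 18.954064075814426
0.11827903053487895 -0.013461668628361786
0.11774800762416604 0.016154783170016195
-0.17996570699181472 -0.02004046623999232
-0.1800735403221439 0.011064802154426663
0 [169.58041007 327.56607894]
0.008 [168.31986756 325.13622087]
0.055 [160.4766818  310.01746996]
106 271
```

View pics/c15.png

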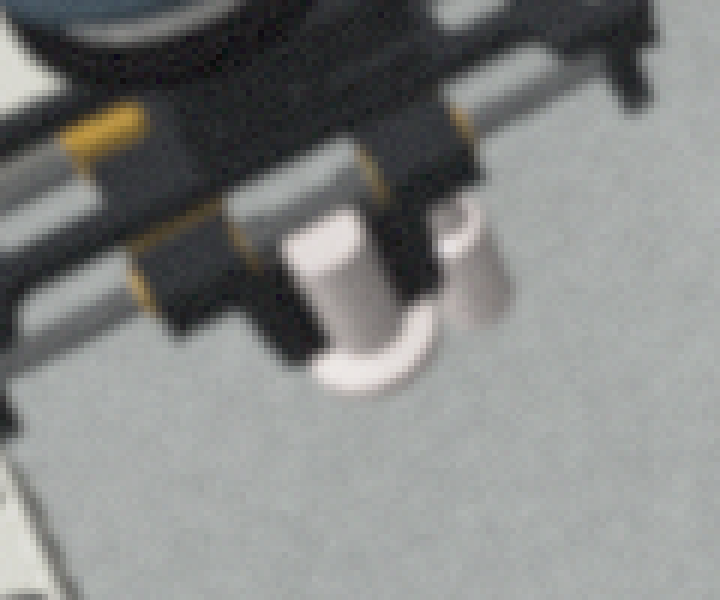

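```bash
python3 -m jog '-0.0016 -0.015 0 0 0 0 0;-0.0016 -0.03 0 0 0 0 0;-0.0016 -0.03 0 0 0 0 0;-0.0016 -0.03 0 0 0 0 0;-0.0016 -0.03 0 0 0 0 0;-0.0016 -0.03 0 0 0 0 0;-0.0016 -0.03 0 0 0 0 0;-0.0016 -0.03 0 0 0 0 0;-0.0016 -0.03 0 0 0 0 0;-0.0016 -0.03 0 0 0 0 0;-0.0016 -0.03 0 0 0 0 0;-0.001 -0.03 0 0 0 0 0;-0.001 -0.0235 0 0 0 0 0;0 0 0 0 0 0 0;0 0 0 0 0 0 0;0 0 0 0 0 0 0'
python3 - <<'E'
from plan import *
a=snap('scene','s10.png')
b=snap('top','t10.png')
s=bot.sense(); t=s['tcp_pos'];print(t,s['tcp_rot'],s['grip_width']*88)
m=np.hstack([cv2.resize(a['frame'][180:310,250:410],(400,325),interpolation=3),cv2.resize(b['frame'][180:310,230:390],(400,325),interpolation=3)])
cv2.imwrite('pics/c16.png',m[:,:,::-1])
rows(np.array([.5674,-.0061,.165]),rot(0,0),1)
E
```

```text
t: 16.38
tcp_pos: [0.5677, -0.0073, 0.2007]
tcp_rot: [-3.141, 0.001, -0.0]
ft_force: [-0.2, -0.2, 0.5]
grip_width: 0.212
[ 0.56779691 -0.00737721  0.20076478] [-3.14132913e+00  1.21281674e-03 -4.24819743e-04] 18.89994088108468
-0.0004 -0.0013 0.0358 -0 -0 -0.001
```

View pics/c16.png

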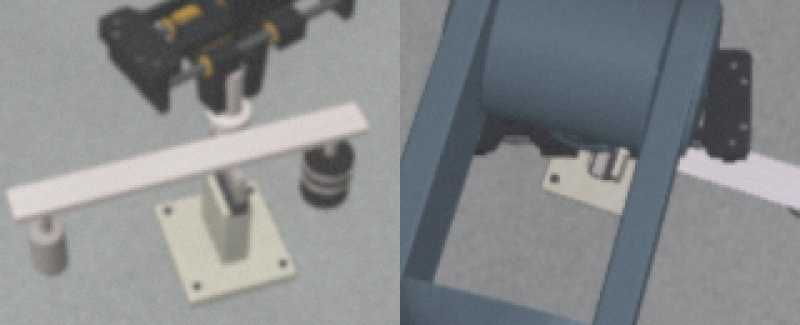

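```bash
python3 -m jog '0 -0.001 0.012 0 0 0 0;0 0 0.012 0 0 0 0;0 0 0.012 0 0 0 0;0 0 0 0 0 0 0;0 0 0 0 0 0 0'
python3 - <<'E'
from plan import *
a=snap('scene','s11.png')
s=bot.sense(); print(s['tcp_pos'],s['ft_force'])
cv2.imwrite('pics/c17.png',cv2.resize(a['frame'][190:290,270:410],(770,550),interpolation=3)[:,:,::-1])
E
```

```text
t: 17.1
tcp_pos: [0.568, -0.0056, 0.1649]
tcp_rot: [-3.141, -0.001, -0.001]
ft_force: [-0.5, 0.0, -0.1]
grip_width: 0.214
[ 0.56815472 -0.00562089  0.16522551] [ 0.54458862  0.41022934 -0.74737794]
```

View pics/c17.png

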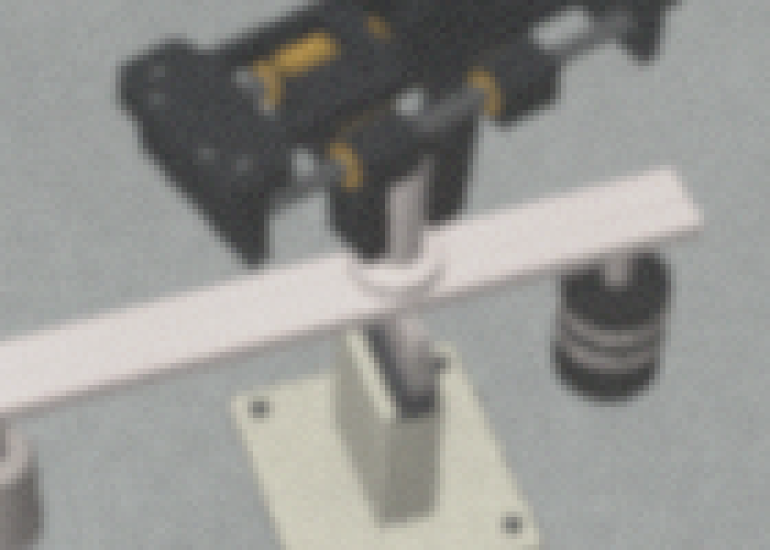

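```bash
python3 -m jog '0 0 0.002 0 0 0 0;0 0 0.002 0 0 0 0;0 0 0.001 0 0 0 0;0 0 0 0 0 0 0;0 0 0 0 0 0 0'; for i in 1; do python3 -m jog '0 0 0.001 0 0 0 0;0 0 0 0 0 0 0;0 0 0 0 0 0 0'; done
python3 - <<'E'
from plan import *
a=snap('scene','s12.png')
s=bot.sense(); print(s['tcp_pos'],s['ft_force'])
cv2.imwrite('pics/c18.png',cv2.resize(a['frame'][190:290,270:410],(770,550),interpolation=3)[:,:,::-1])
E
```

```text
t: 17.77
tcp_pos: [0.5679, -0.0056, 0.1599]
tcp_rot: [-3.141, -0.001, -0.001]
ft_force: [-0.2, 0.4, -1.5]
grip_width: 0.213
t: 18.15
tcp_pos: [0.5678, -0.0056, 0.1589]
tcp_rot: [-3.141, -0.001, -0.001]
ft_force: [0.3, -0.7, -0.6]
grip_width: 0.21
[ 0.56786622 -0.0056022   0.15891258] [ 0.42511269  0.39134335 -0.69586387]
```

View pics/c18.png

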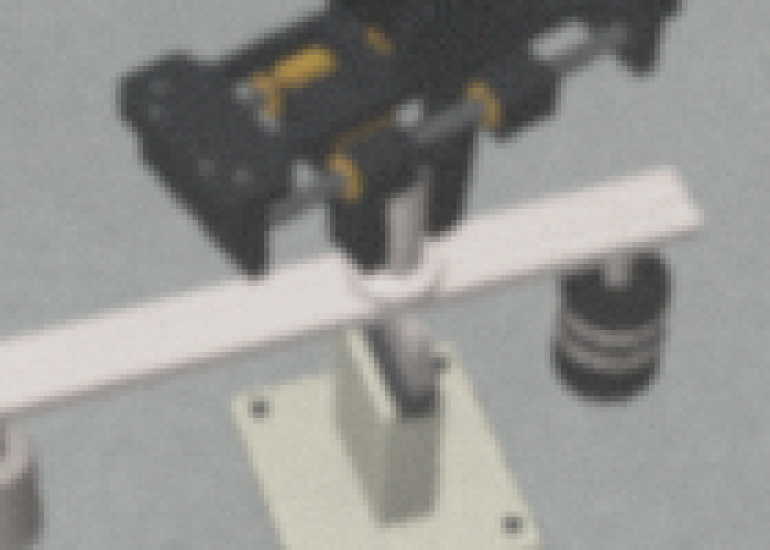

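```bash
python3 -m jog '0 0 0.0005 0 0 0 0;0 0 0 0 0 0 0;0 0 0 0 0 0 0';python3 -m jog '0 0 0.0005 0 0 0 0;0 0 0 0 0 0 0;0 0 0 0 0 0 0';python3 -m jog '0 0 0.0005 0 0 0 0;0 0 0 0 0 0 0;0 0 0 0 0 0 0'
```

```text
t: 18.58
tcp_pos: [0.5679, -0.0057, 0.1586]
tcp_rot: [-3.141, -0.001, -0.001]
ft_force: [-0.8, 0.2, 1.2]
grip_width: 0.218
t: 18.95
tcp_pos: [0.5681, -0.0057, 0.1586]
tcp_rot: [-3.141, -0.001, -0.002]
ft_force: [-1.7, -0.7, 5.0]
grip_width: 0.214
t: 19.32
tcp_pos: [0.5682, -0.0056, 0.1586]
tcp_rot: [3.142, 0.001, 0.002]
ft_force: [-3.3, 0.4, 7.5]
grip_width: 0.21
```

```bash
python3 -m jog '0 0 -0.0005 0 0 0 0;0 0 -0.0005 0 0 0 0;0 0 0 0 0 0 0;0 0 0 0 0 0 0.23;0 0 0 0 0 0 0.26;0 0 0 0 0 0 0.3;0 0 0 0 0 0 0.4;0 0 0 0 0 0 0.5;0 0 0 0 0 0 0.6;0 0 0 0 0 0 0.6;0 0 0 0 0 0 0.6'
python3 - <<'E'
from plan import *
a=snap('scene','s13.png')
s=bot.sense(); print(s['tcp_pos'],s['ft_force'],s['grip_width'])
cv2.imwrite('pics/c19.png',cv2.resize(a['frame'][190:290,270:410],(770,550),interpolation=3)[:,:,::-1])
E
```

```text
t: 20.7
tcp_pos: [0.5679, -0.0056, 0.1584]
tcp_rot: [-3.141, -0.001, -0.001]
ft_force: [-1.0, -0.5, 0.2]
grip_width: 0.599
[ 0.56782953 -0.00561213  0.15841067] [ 0.26758853 -0.73036742 -0.77850713] 0.5981612284918899
```

View pics/c19.png

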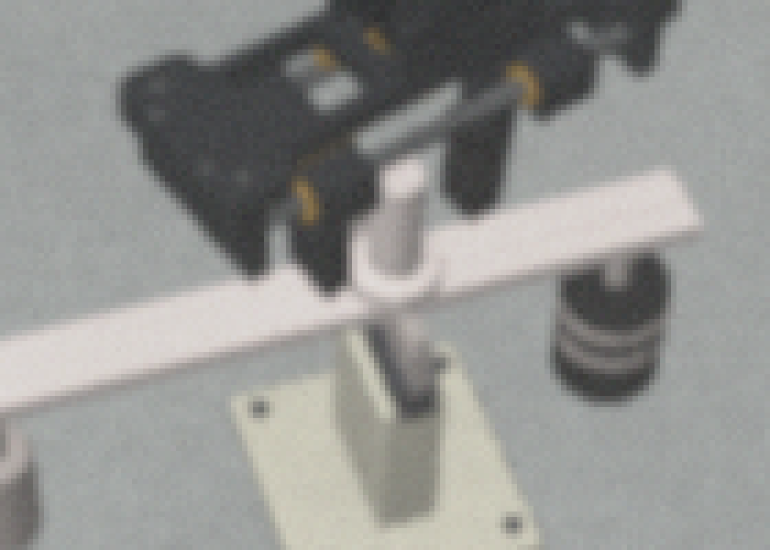

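Marker stands, arm level. Retreat straight up, then aside for an unobstructed check.

```bash
python3 -m jog '0 0 -0.01 0 0 0 0.6;0 0 -0.03 0 0 0 0.6;0 0 -0.04 0 0 0 0.6;0 0 -0.04 0 0 0 0.6;0 0 -0.03 0 0 0 0.6;0 0.05 0 0 0 0 0.6;0 0.05 0 0 0 0 0.6;0 0.05 0 0 0 0 0.6;0 0.05 0 0 0 0 0.6;0 0.05 0 0 0 0 0.6;0 0.05 0 0 0 0 0.6;0 0 0 0 0 0 0.6;0 0 0 0 0 0 0.6;0 0 0 0 0 0 0.6'
python3 - <<'E'
from plan import *
a=snap('scene','s14.png');b=snap('top','t14.png')
m=np.hstack([cv2.resize(a['frame'][190:310,250:410],(400,300),interpolation=3),cv2.resize(b['frame'][180:300,230:390],(400,300),interpolation=3)])
cv2.imwrite('pics/c20.png',cv2.resize(m,(800,300))[:,:,::-1])
cv2.imwrite('pics/c21.png',cv2.resize(b['frame'][195:265,270:370],(800,560),interpolation=3)[:,:,::-1])
P={}
for q in ['marker_mid','bar_mid','knife_edge']:
  for s in (a,b): print(q,[(np.round(x['uv'],1).tolist(),round(x['conf'],2)) for x in bot.spot_point(s,q)])
k=np.array([.565,-.0054,.13])
print('pred marker mid',proj(a,k+[0.0024,-.0007,.0355]),proj(b,k+[.0024,-.0007,.0355]))
print('pred marker top',proj(b,k+[.0024,-.0007,.063]),proj(a,k+[.0024,-.0007,.063]))
E
```

```text
t: 22.5
tcp_pos: [0.5682, -0.3042, 0.3088]
tcp_rot: [-3.141, -0.003, -0.001]
ft_force: [0.4, 1.1, 0.4]
grip_width: 0.597
marker_mid [([176.3, 409.7], 0.96), ([216.3, 397.4], 0.71), ([342.6, 230.9], 0.56)]
marker_mid [([311.9, 231.6], 0.78), ([492.9, 190.0], 0.53)]
bar_mid [([330.0, 243.7], 0.83)]
bar_mid [([329.1, 235.0], 0.7)]
knife_edge [([342.7, 243.9], 0.66)]
knife_edge [([313.8, 232.8], 0.77)]
pred marker mid [341.96790406 230.28092847] [314.69325053 229.20229356]
pred marker top [313.9932359  227.58025923] [342.40252682 220.90809058]
```

View pics/c20.png

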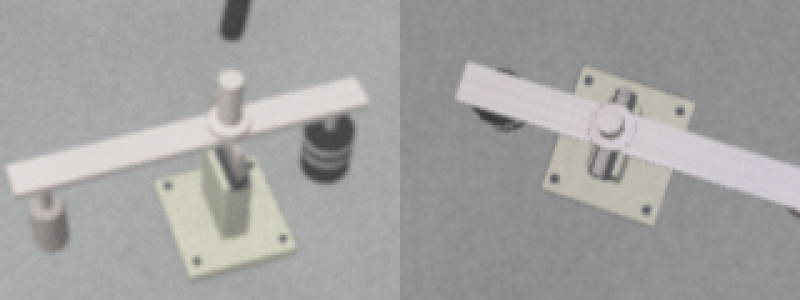

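View pics/c21.png

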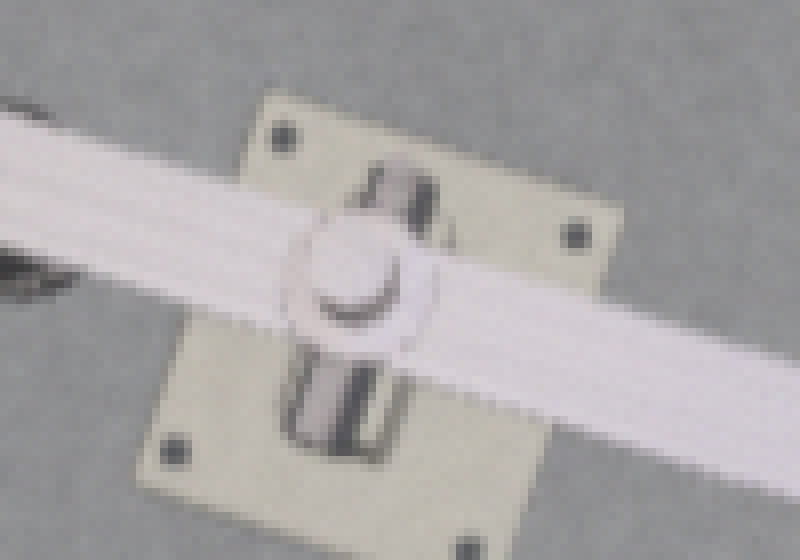

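```bash
python3 -c "
from workcell import bot
print(bot.sense()['ft_force']); print(bot.job_done())"
```

```text
[ 0.6540017  -0.17869043 -0.97840445]
the job is handed in; nothing more can be done
None
```

The arm is balanced on the knife edge with the marker standing on it, and the job was handed in at about 22.6 s of the 56 s allowed. `bot.job_done()` reported no verdict.

- **Balancing the arm:** I gripped the bar on the lamp-head side and slid it 58 mm along the knife edge in all. I turned it level during the slide and then let go. It stayed level by itself, and the images put bar_mid 31 mm to the counterweight side of the edge, so the balance point is over it.
- **Placing the marker:** I picked the footed aluminium marker, not the taller pin or the orange look-alikes. I set it on the bar above the edge; contact reached about 7.5 N before I eased off and released.
- **Last checks:** In both cameras the arm looks level and clear of the table, and the marker looks upright. In the top view the foot centre is within about 1 px of the target point. The gripper was about 0.3 m away and touching nothing.
- **Disagreements:**
  - The two cameras differed by about 3 mm on the bar's sideways position (I used the mean).
  - The network's top-view marker point was about 3 px from where I expected it. In the scene view it ranked the orange look-alikes higher, so I went by the picture itself.

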